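# Set the tumbler's bell timer and start it

## Task

Set the tumbler's wind-up timer to 5 minutes (the long green mark) and start it: twist the knob clockwise past the red 10-minute top mark until you feel it press lightly against its springy end stop without forcing it, then turn it back down to the 5-minute mark and let go. Then press the round green start button down and let it come up again, leaving the knob on 5 minutes and the other things on the bench where they are.

Things in the scene. Friction and masses are not known exactly. Their poses are not given: they have to be found in the camera images.
- timer_box: Green timer box bolted to the bench, 170 (x) by 290 (y) by 75 mm high; origin at the centre of its underside on the bench, z up. Level top at 75 mm. In its own frame the knob's axis is at x 0, y +60 mm and the start button's at x +10, y -85 mm.
- dial (a point): Centre of the fixed white dial, 136 mm wide, on the box's top under the knob. Its x axis points to the 0 mark. Marks lie 44 to 65 mm from the centre, 0.12 rad a minute, clockwise from above from 0 to 10 minutes: long black 0, long green 5, long red 10 (the top mark), short black ticks between.
- knob_turn (a joint): Turn of the knob in rad, 0 at the 0 mark, growing clockwise from above: 0.60 at 5 minutes, 1.20 at the red top mark. Friction of 0.05 N m keeps it where it is left. A hidden springy end stop is met at a place that differs each time, 1.33 to 1.73; from there 0.01 rad more costs 0.08 N m more. 0.2 N m of twist in all is enough; over 0.5 N m forces it.
- timer_knob: The timer's black knob; origin on its axis at the underside of its disc, x axis along the pointer line, z up. A lug under it, inside the box, bears on the box's hidden end stop 30 mm from the axis.
- timer_knob_grip (a point): Point on the knob's axis at the height to grip, 110 mm above the bench, turning with the knob: x axis along the yellow pointer line, z up. The knob is a black disc 80 mm wide, 7 mm thick, 2 mm above the box, with an upright grip bar along x: 52 mm long, 14 mm thick, top 13 mm above this point, foot 26 mm below it.
- start (a joint): Travel of the start button in m: 0 up, 0.006 fully down; springs up when let go. Fully down takes 5 N; past 0.004 it has started the tumbler.
- start_top (a point): Centre of the top face of the green start button (30 mm wide, pressed straight down).
- rivet_tin: small round blue can, 34 mm wide, 32 mm high, on the timer box; to be left alone; origin at its underside or middle.
- hammer: hammer lying left of the timer box; to be left alone; origin at its underside or middle.
- tin_cup: aluminium mug, 80 mm high, right of the timer box; to be left alone; origin at its underside or middle.
- scriber: small screwdriver-like scriber on the table; to be left alone; origin at its underside or middle.
- flux_jar: jar with red cap, 60 mm wide, 70 mm high; to be left alone; origin at its underside or middle.
- brass_bush: brass bush 42 mm wide, 30 mm high; to be left alone; origin at its underside or middle.
- wrench: wrench on the table; to be left alone; origin at its underside or middle.

How it is judged:
By the outcome, as a careful person would: the job done as asked, in the order asked, and still so for the second after the job is handed in, with the robot touching nothing.
It also fails if it takes over 70 s, if anything falls off the work surface, if the arm or the gripper's body presses on something with over 40 N, if the wrist force passes 120 N, or if a joint passes its speed limit or range.

## Robot

A 6-joint arm with a two-finger parallel gripper is mounted at the origin on the work surface. World frame = base frame: x ahead of the robot, y to its left, z up, the work surface at z = 0. Lengths are in m, angles in degrees, forces in N, time in s.
With the tool pointing down it reaches from about 0.4 to 0.825 m from the base axis. Payload 7 kg.
Tool frame: the origin (TCP) lies midway between the tips of the shut fingers; the grasp point (between the pads) lies 19 mm behind it; z points along the fingers, y is the line along which they close (so a half turn about z gives the same grasp; the last joint's range is limited). The gripper opens to 88 mm and grips with 3 to 60 N. Pads are 19 mm wide; open, the fingers measure 130 mm over their backs; the gripper's body (78 mm by 193 mm) begins 47 mm behind the grasp point.
Start: joints at [-55.227, 20.546, 0.682, 0, -70.136, -16.507], TCP at [0.212, -0.641, 0.227] pointing down, gripper open.
Joint ranges: [-176.03, 176.03], [-82.01, 121.73], [-58.28, 71.71], [-173.87, 95.51], [-174.79, -0.11], [-173.66, 173.66]. Speed limits (degrees/s): [136.94, 136.94, 172.46, 180, 180, 180].

## Interface

Orientations are given as [roll, pitch, yaw] about the fixed x, y, z axes, in that order (R = Rz(yaw) Ry(pitch) Rx(roll)).
In Python, from plant import ctrl gives the robot as it stands. The module is installed in compiled form; this text tells all that it offers.
- The arm moves only by the tool send_rows, never from a script. Its argument "plan" is a list that holds one entry, the list of rows, each a list of 6 numbers: the shift along the tool's x, y, z in a scale on which 1.0 is 75 cm, then the turn, a rotation vector about the tool's x, y, z in shares of 2 pi rad (1.0 is 2 pi rad). A call has 1 to 8 rows; each row is the pose to reach, as a shift and turn from the pose commanded when the call began, along the tool's axes at that moment; what a row does not reach only later rows make up. A row lasts 1/12 s, in which the tool goes at most 41.7 mm and 7.16 degrees, less where a joint would pass 70% of its speed; a pose out of reach is approached as far as the arm can. No shift or turn number may pass 1 either way. A call with a gripper value outside its range is refused whole. "fingers" is the opening, from 0 (shut) to 1 (fully open), set as the call begins (left out, the last holds). The fingers move at their own pace and stop on an object; the grip force is fixed at half the most. Time passes only in rows, so rows that repeat a pose let the fingers close. It gives the time, the measured TCP pose, the force, the opening and the grip force at its end, in the units of the state.
- ctrl.get_obs(): the state, without advancing time (a new reading comes with each control period).
- ctrl.snapshot(name): name is "scene" or "top"; returns a dict with "img" (400x640x3 uint8, red, green, blue), "K" (3x3 intrinsics, pixels), "pose" (4x4, takes a point from camera to world coordinates). Camera axes: x right, y down, z forward; pixel columns grow to the right and rows downward; lengths in m; the calibration is good to about 2 mm. A picture is of the moment at which its call begins. There is no depth.
- ctrl.close_job(): hands the job in; it is judged then, once.
The state is a dict: "clock": time; "joint_pos": joint angles; "qvel": joint speeds; "tau": joint torques, N m; "tool_pos": TCP position; "orientation": TCP orientation; "force": force on the tool from outside, world axes, zero at the start; "moment": the same for the moment, N m; "opening": finger opening in m; "gripper_force": force on a finger pad.
Only numpy, scipy, OpenCV 4.12 (cv2) and the standard library are available. Lean on these libraries where they do the work, as an engineer would, in place of code of your own. Each camera call takes 0.05 s, during which the arm holds its last target. There are 200 camera calls.

## Working session

There is one attempt and no reset: what is moved stays moved. The work goes in short steps, Python scripts to look and compute and a tool call to move; the robot and the scene stay as the last step left them, time stands still between calls to the robot, and variables do not carry over. Pictures are saved under pics/ and viewed, at most 10 in all, crops included, and the job is handed in when it is done.

Besides the shell and the picture viewer there is one more tool, called after "Emit:" as name(argument=value, ...) on one line, values as JSON. send_rows: Moves the arm, as the interface text tells. Its arguments: {"type":"object","properties":{"plan":{"type":"array","items":{"type":"array","items":{"type":"array","items":{"type":"number"}}}},"fingers":{"type":"number"}},"required":["plan"]}

```bash
mkdir -p pics; python3 - <<'E'
from plant import ctrl
import cv2,numpy as np
np.set_printoptions(precision=4,suppress=True)
for n in("scene","top"):
    s=ctrl.snapshot(n); cv2.imwrite(f"pics/{n}0.png",s["img"][:,:,::-1]); print(n,s["K"],s["pose"])
print(ctrl.get_obs())
E
```

```text
scene [[419.1875   0.     320.5756]
 [  0.     419.1875 195.8004]
 [  0.       0.       1.    ]] [[ 0.7217  0.4118 -0.5564  1.4233]
 [ 0.6922 -0.4366  0.5747 -1.0093]
 [-0.0063 -0.7999 -0.6001  1.0692]
 [ 0.      0.      0.      1.    ]]
top [[398.0222   0.     319.3406]
 [  0.     398.0222 194.6597]
 [  0.       0.       1.    ]] [[-0.0212 -0.994   0.1071  0.4248]
 [-0.9997  0.0226  0.0119 -0.0692]
 [-0.0142 -0.1068 -0.9942  1.2576]
 [ 0.      0.      0.      1.    ]]
{'clock': 0.1, 'joint_pos': array([-55.2264,  20.5863,   0.6369,  -0.0171, -70.1363, -16.5052]), 'qvel': array([ 0.0676, -0.1298,  0.1273, -0.0062,  0.0003,  0.0932]), 'tau': array([ -0.0021, -58.4163,  29.375 ,   7.0155,   0.0101,  -0.0001]), 'tool_pos': array([ 0.2114, -0.6406,  0.2257]), 'orientation': array([ 179.9133,   -0.0089, -161.7374]), 'force': array([0.8376, 0.4066, 0.4435]), 'moment': array([ 0.0392,  0.0124, -0.0052]), 'gripper_force': 0.0, 'opening': 0.08761781260387945}
```

View pics/top0.png

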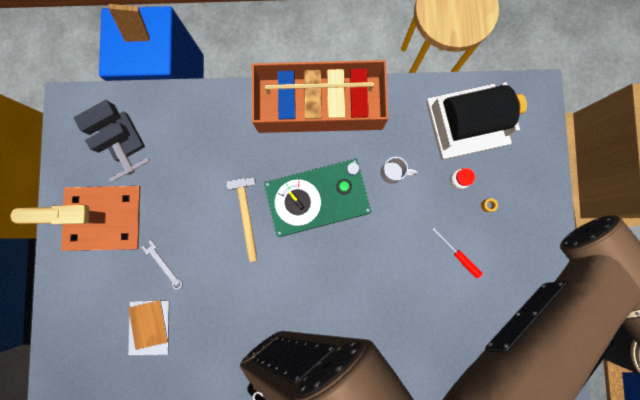

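View pics/scene0.png

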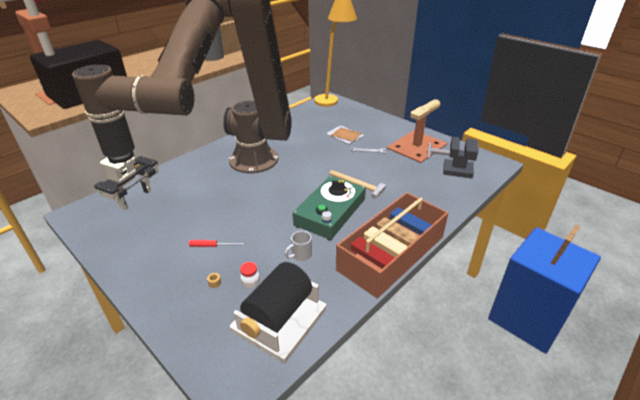

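The top view shows the green box around (318,198), the dial at (298,203) with a yellow pointer, the button at (344,186) and the tin on the box at (353,168). The scene view agrees. Next I'll rectify the box-top plane for measurement.

```bash
cat > h.py <<'E'
from plant import ctrl
import cv2,numpy as np
np.set_printoptions(precision=4,suppress=True)
def ray(s,uv,z):
    d=s["pose"][:3,:3]@np.linalg.inv(s["K"])@np.array([*uv,1.]); o=s["pose"][:3,3]
    return o+d*(z-o[2])/d[2]
def rect(s,c,z,half,px):  # image: right=-y, up=+x ; px per m
    n=int(2*half*px); A=np.array([[0,-1/px,c[0]+half],[-1/px,0,c[1]+half],[0,0,z],[0,0,1]])
    H=s["K"]@np.linalg.inv(s["pose"])[:3]@A
    return cv2.warpPerspective(s["img"],H,(n,n),flags=cv2.INTER_CUBIC|cv2.WARP_INVERSE_MAP)
E
python3 - <<'E'
from h import *
t=ctrl.snapshot("top"); s=ctrl.snapshot("scene")
c=ray(t,(318,198),.075)[:2]; print("c",c)
hs=cv2.cvtColor(t["img"],cv2.COLOR_RGB2HSV)
for nm,S in(("top",t),("scene",s)):
    im=rect(S,c,.075,.2,2000)
    h=cv2.cvtColor(im,cv2.COLOR_RGB2HSV)
    f=lambda p:(c[0]+.2-p[1]/2000,c[1]+.2-p[0]/2000)
    g=cv2.inRange(h,(65,60,20),(90,255,255))
    w=cv2.inRange(h,(0,0,200),(180,50,255))
    b=cv2.inRange(h,(50,150,130),(75,255,255))
    y=cv2.inRange(h,(22,120,120),(35,255,255))
    for k,m in(("box",g),("white",w),("btn",b),("yel",y)):
        cs=sorted(cv2.findContours(m,cv2.RETR_EXTERNAL,2)[0],key=cv2.contourArea)[-2:]
        for q in cs:
            r=cv2.minAreaRect(cv2.convexHull(q)); print(nm,k,np.array(f(r[0])),np.array(r[1])/2,r[2])
    cv2.imwrite(f"pics/r_{nm}.png",im[:,:,::-1])
a=cv2.imread("pics/r_top.png");b=cv2.imread("pics/r_scene.png")
cv2.imwrite("pics/r.png",np.hstack([cv2.resize(a,(400,400)),cv2.resize(b,(400,400))]))
E
```

```text
c [ 0.5423 -0.0509]
top box [ 0.5451 -0.0477] [172.1584 291.0535] 76.67547607421875
top white [ 0.6309 -0.1577] [33.4207 34.2527] 56.3099365234375
top white [0.5319 0.0109] [137.4093 137.5781] 27.64597511291504
top btn [ 0.5774 -0.1287] [30.052  29.6985] 45.0
top yel [0.5496 0.0248] [33.665 10.797] 51.63251495361328
scene box [ 0.6698 -0.1264] [13. 18.] 90.0
scene box [ 0.5628 -0.0718] [194.3923 345.0069] 75.96376037597656
scene white [0.6329 0.1237] [33.8169 53.8123] 79.3803482055664
scene white [0.5291 0.012 ] [139.6876 136.3069] 47.815555572509766
scene yel [0.543  0.0429] [10.6066 16.2635] 45.0
scene yel [0.4926 0.0729] [20.4014 12.1873] 53.47114562988281
```

View pics/r.png

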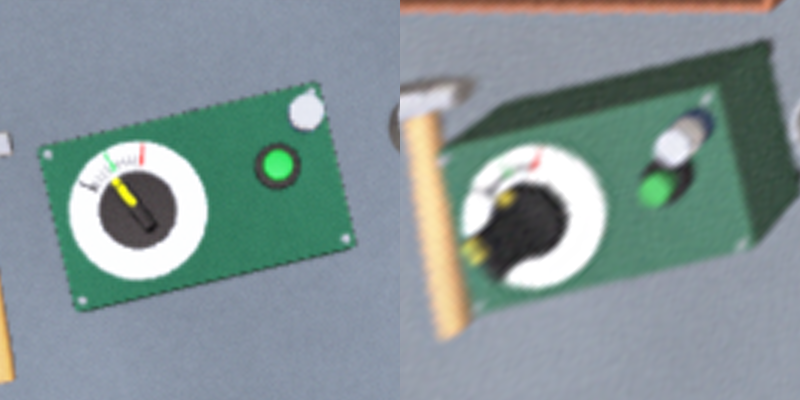

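The rectified view (2 px/mm after scaling) shows the dial at (138,210), with the 0 mark at (90,187), green at (109,160) and red at (141,153). The pointer lies toward (115,180). The sizes match the given ones: box 172x291, dial 137 and button 30 mm. Next come precise mark angles and the first move.

```bash
cat >> h.py <<'E'
from scipy.spatial.transform import Rotation as R
D=np.array([.5316,.0108])
def go(p,yaw,o=None):   # row from measured pose to target, tool axes
    o=o or ctrl.get_obs(); R0=R.from_euler("xyz",o["orientation"],degrees=True)
    print("row cm",R0.inv().apply(np.array(p)-o["tool_pos"])*100,"rot",(R0.inv()*R.from_euler("xyz",[180,0,yaw],degrees=True)).as_rotvec(degrees=True))
def marks():
    t=ctrl.snapshot("top")
    im=rect(t,D,.0755,.075,4000)
    h=cv2.cvtColor(im,cv2.COLOR_RGB2HSV)
    Y,X=np.mgrid[:600,:600]; x=(300-Y)/4; y=(300-X)/4; r=np.hypot(x,y); a=np.degrees(np.arctan2(y,x))
    ring=(r>50)&(r<64); S=h[...,1].astype(int);V=h[...,2]; out={}
    for k,m in(("green",ring&(S>60)&(h[...,0]>45)&(h[...,0]<90)),("red",ring&(S>60)&((h[...,0]<12)|(h[...,0]>168))),("zero",ring&(V<140)&(S<60)&(a>55))):
        out[k]=(np.average(a[m]),m.sum())
    # pointer: yellow pixels lifted to z=.123 (top of bar) and z=.084 (disc)
    for z in(.123,.084):
        im=rect(t,D,z,.075,4000); h=cv2.cvtColor(im,cv2.COLOR_RGB2HSV)
        m=(h[...,0]>20)&(h[...,0]<36)&(h[...,1]>110)&(h[...,2]>90)&(r<45)
        out[f"ptr{z}"]=[(np.degrees(np.arctan2(y[m&s].mean(),x[m&s].mean())),np.hypot(y[m&s].mean(),x[m&s].mean()),m[s].sum()) for s in(r<45,r<22)]
        P=np.c_[x[m],y[m]]; l=cv2.fitLine(P.astype(np.float32),cv2.DIST_L2,0,.01,.01).ravel(); out[f"line{z}"]=(l,np.degrees(np.arctan2(l[1],l[0])),P.mean(0),r[m].min(),r[m].max())
    return out,im
E
python3 - <<'E'
from h import *
o,im=marks()
for k in o: print(k,o[k])
cv2.imwrite("pics/d.png",im[:,:,::-1])
go([*D,.2],-142)
E
```

```text
green (np.float64(30.24679196733543), np.int64(884))
red (np.float64(-3.352839304490877), np.int64(941))
zero (np.float64(63.523795408240744), np.int64(66))
ptr0.123 [(np.float64(38.165978083691776), np.float64(16.41940628648897), np.int64(5498)), (np.float64(38.288152757870044), np.float64(11.531304416391782), np.int64(3752))]
line0.123 (array([ 0.7812,  0.6243, 12.9093, 10.1462], dtype=float32), np.float32(38.629578), array([12.9093, 10.1462]), np.float64(0.25), np.float64(33.001893885048474))
ptr0.084 [(np.float64(37.89690031574164), np.float64(21.57349960102076), np.int64(5880)), (np.float64(37.78218256866059), np.float64(13.804795388406532), np.int64(2988))]
line0.084 (array([ 0.7808,  0.6248, 17.024 , 13.2514], dtype=float32), np.float32(38.665886), array([17.024 , 13.2514]), np.float64(4.716990566028302), np.float64(38.77015604817706))
row cm [-50.8218  51.8409   2.6457] rot [  0.0443   0.0007 -19.7349]
```

View pics/d.png

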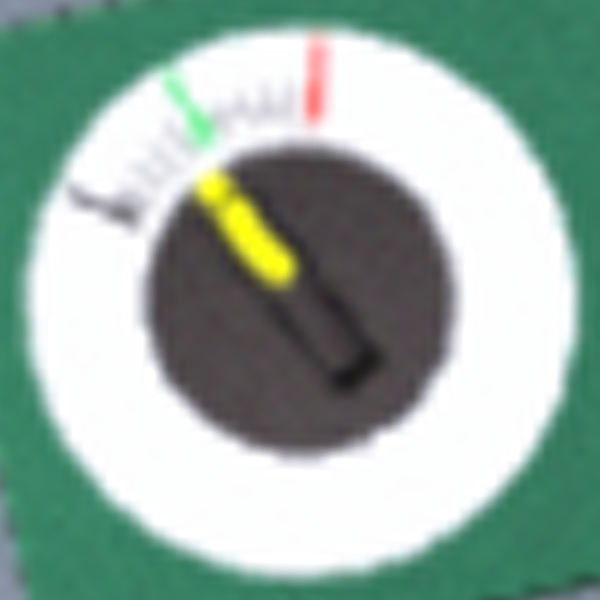

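The dial close-up shows green at (190,105), red at (315,75), 0 at (100,205) and the pointer from (290,270) to (205,185). World angles: 0 ≈ 64.7°, green ≈ 30.3°, pointer ≈ 38.4° (turn about 0.46). I'm moving above the knob now.

The manual's scale: shifts go in shares of 75 cm and turns go in shares of 2 pi rad. Converting my numbers, 51.8 cm / 75 = 0.6907, -50.8 cm / 75 = -0.6773, -20 degrees / 360 = -0.0556.

Emit:
send_rows(plan=[[[-0.6773,0.6907,0.0347,0,0,-0.0556],[-0.6773,0.6907,0.0347,0,0,-0.0556],[-0.6773,0.6907,0.0347,0,0,-0.0556],[-0.6773,0.6907,0.0347,0,0,-0.0556],[-0.6773,0.6907,0.0347,0,0,-0.0556],[-0.6773,0.6907,0.0347,0,0,-0.0556],[-0.6773,0.6907,0.0347,0,0,-0.0556],[-0.6773,0.6907,0.0347,0,0,-0.0556]]], fingers=1)

```text
clock: 0.92
tool_pos: [0.3588, -0.3402, 0.2147]
orientation: [-180.0, 0.0, -141.7]
force: [1.6, -1.1, 0.1]
opening: 0.0875
gripper_force: 0.0
```

```bash
python3 -c "
from h import *
o=ctrl.get_obs();print(o)
go([*D,.2],-141.6)"
```

```text
{'clock': 0.9167, 'joint_pos': array([-20.6492,   3.8444, -22.572 ,  -0.0013, -63.5493, -31.0952]), 'qvel': array([ 62.0064, -15.3644, -19.4551,   0.2114,   4.3277, -61.4408]), 'tau': array([ -8.5452, -33.5263,  27.7358,   6.4942,  -0.3119,   1.8416]), 'tool_pos': array([ 0.3588, -0.3402,  0.2147]), 'orientation': array([-179.9712,    0.0187, -141.745 ]), 'force': array([ 1.592 , -1.0983,  0.1317]), 'moment': array([ 0.0371, -0.1309,  0.0053]), 'gripper_force': 0.0, 'opening': 0.0874925585689383}
row cm [-35.2977  16.866    1.478 ] rot [-0.0288  0.0187 -0.145 ]
```

Scaled: -35.3 cm / 75 = -0.4707, 16.9 cm / 75 = 0.2253.

Emit:
send_rows(plan=[[[-0.4707,0.2253,0.02,0,0,0],[-0.4707,0.2253,0.02,0,0,0],[-0.4707,0.2253,0.02,0,0,0],[-0.4707,0.2253,0.02,0,0,0],[-0.4707,0.2253,0.02,0,0,0],[-0.4707,0.2253,0.02,0,0,0],[-0.4707,0.2253,0.02,0,0,0],[-0.4707,0.2253,0.02,0,0,0]]])

```text
clock: 1.58
tool_pos: [0.5058, -0.0408, 0.2022]
orientation: [-180.0, 0.0, -141.7]
force: [0.3, -0.5, -0.8]
opening: 0.0878
gripper_force: 0.0
```

Emit:
send_rows(plan=[[[0,0,0,0,0,0],[0,0,0,0,0,0]]])

```text
clock: 1.75
tool_pos: [0.5059, -0.041, 0.2015]
orientation: [180.0, -0.0, -141.5]
force: [0.0, -1.0, -0.0]
opening: 0.0879
gripper_force: 0.0
```

```bash
python3 -c "
from h import *
o=ctrl.get_obs();print(o['joint_pos'],o['tool_pos'],o['orientation'],o['force'],o['moment'])
go([*D,.093],-141.6)"
```

```text
[ 17.5668   5.8135 -22.2066  -0.0022 -62.0181 -69.0956] [ 0.5059 -0.041   0.2015] [ 179.9846   -0.035  -141.5298] [ 0.0205 -0.9539 -0.0206] [-0.0219  0.0921 -0.0393]
row cm [-5.241   2.455  10.8443] rot [ 0.0154 -0.035   0.0702]
```

Scaled: 8 cm / 75 = 0.1067, 6 cm / 75 = 0.08.

Emit:
send_rows(plan=[[[-0.04,0.0187,0.0013,0,0,0],[-0.0699,0.0328,0.0013,0,0,0],[-0.0699,0.0328,0.0013,0,0,0],[-0.0699,0.0328,0.04,0,0,0],[-0.0699,0.0328,0.08,0,0,0],[-0.0699,0.0328,0.1067,0,0,0],[-0.0699,0.0328,0.1067,0,0,0],[-0.0699,0.0328,0.1067,0,0,0]]])

```text
clock: 2.42
tool_pos: [0.5305, 0.0076, 0.1216]
orientation: [180.0, -0.1, -141.8]
force: [0.4, -0.2, 1.1]
opening: 0.0878
gripper_force: 0.0
```

```bash
python3 -c "
from h import *
o=ctrl.get_obs();print(o['tool_pos'],o['orientation'],o['force'],o['moment'])
go([*D,.093],-141.6)
s=ctrl.snapshot('scene');cv2.imwrite('pics/s1.png',cv2.resize(s['img'][120:260,250:450,::-1],(800,560),interpolation=cv2.INTER_CUBIC))"
```

```text
[0.5305 0.0076 0.1216] [ 179.9788   -0.1298 -141.7802] [ 0.4276 -0.2452  1.0858] [ 0.0165 -0.0271  0.0071]
row cm [-0.2917  0.1843  2.8587] rot [ 0.0215 -0.1298 -0.1802]
```

View pics/s1.png

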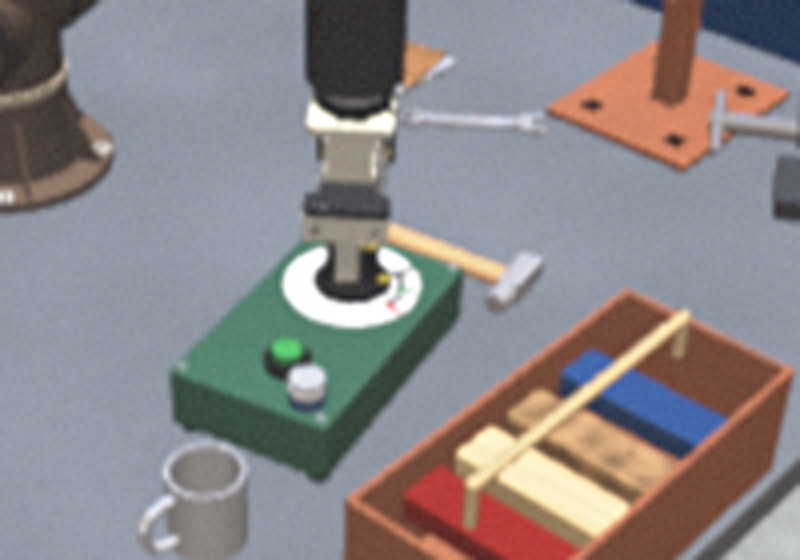

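The crop shows the open fingers straddling the bar over the dial centre (345,280), with nothing touching.

Scaled: 2.8 cm / 75 = 0.0373, 0.18 cm / 75 = 0.0024, 0.1 degrees / 360 = 0.0003.

Emit:
send_rows(plan=[[[-0.0037,0.0024,0.0133,0,0.0003,0],[-0.0037,0.0024,0.0267,0,0.0003,0],[-0.0037,0.0024,0.0373,0,0.0003,0],[-0.0037,0.0024,0.0373,0,0.0003,0],[-0.0037,0.0024,0.0373,0,0.0003,0]]])

```text
clock: 2.88
tool_pos: [0.5319, 0.0118, 0.0934]
orientation: [180.0, -0.2, -141.7]
force: [-0.3, -0.3, 0.2]
opening: 0.0878
gripper_force: 0.0
```

```bash
python3 -c "
from h import *
for i in range(4):
  o=ctrl.get_obs();print(o['tool_pos'],o['orientation'],o['force'],o['moment']); ctrl.snapshot('top')
go([*D,.093],-141.6)"
```

```text
[0.5319 0.0118 0.0934] [ 179.9816   -0.1676 -141.7279] [-0.2807 -0.3238  0.2147] [ 0.043  -0.0082  0.0016]
[0.5323 0.0118 0.0938] [-179.9983   -0.1266 -141.721 ] [ 0.2628 -0.1631  0.7019] [ 0.0153 -0.0392  0.048 ]
[0.5325 0.0119 0.0941] [-179.9892   -0.0922 -141.7218] [ 0.9543  0.3334 -0.008 ] [ 0.0329  0.046  -0.0134]
[0.5326 0.012  0.0942] [-179.9843   -0.077  -141.7222] [-0.2182  0.0496  0.4348] [ 0.0137 -0.0299  0.0103]
row cm [ 0.15   -0.0335  0.1245] rot [-0.0138 -0.0665 -0.1264]
```

Scaled: 0.15 cm / 75 = 0.002, 0.05 cm / 75 = 0.0007.

Emit:
send_rows(plan=[[[0.002,-0.0004,0.0007,0,0,0],[0.002,-0.0004,0.0007,0,0,0],[0.002,-0.0004,0.0007,0,0,0]]])

```text
clock: 3.33
tool_pos: [0.5313, 0.0107, 0.0935]
orientation: [-180.0, -0.1, -141.7]
force: [0.6, -0.1, 0.0]
opening: 0.0879
gripper_force: 0.0
```

Emit:
send_rows(plan=[[[0,0,0,0,0,0],[0,0,0,0,0,0],[0,0,0,0,0,0],[0,0,0,0,0,0],[0,0,0,0,0,0],[0,0,0,0,0,0],[0,0,0,0,0,0],[0,0,0,0,0,0]]], fingers=0)

```text
clock: 4.0
tool_pos: [0.5313, 0.0107, 0.0933]
orientation: [180.0, -0.1, -141.7]
force: [-0.5, 0.0, 0.3]
opening: 0.0395
gripper_force: 0.0
```

```bash
cat >> h.py <<'E'
def mean(n=5):
    L=[]
    for i in range(n):
        o=ctrl.get_obs(); L.append(np.r_[o["tool_pos"],o["orientation"][2],o["force"],o["moment"],o["opening"],o["gripper_force"]]); ctrl.snapshot("top")
    m=np.mean(L,0); print("t",o["clock"],"pos",m[:3],"yaw",m[3],"F",m[4:7],"M",m[7:10],"sd",np.std(L,0)[9],"open",m[10],m[11])
E
python3 -c "
from h import *
mean()"
```

```text
t 4.2 pos [0.5313 0.0107 0.0934] yaw -141.73386384583108 F [ 0.1713 -0.0208 -0.0851] M [ 0.0292  0.0194 -0.0212] sd 0.022560126771321604 open 0.031906185478940766 0.0
```

Emit:
send_rows(plan=[[[0,0,0,0,0,0],[0,0,0,0,0,0],[0,0,0,0,0,0],[0,0,0,0,0,0],[0,0,0,0,0,0],[0,0,0,0,0,0]]])

```text
clock: 4.75
tool_pos: [0.5306, 0.0116, 0.0934]
orientation: [179.9, -0.1, -141.7]
force: [-5.0, 6.2, 3.3]
opening: 0.0139
gripper_force: 30.0
```

```bash
python3 -c "
from h import *
mean()"
```

```text
t 4.95 pos [0.5305 0.0116 0.0934] yaw -141.74788835704567 F [-5.0357  5.9283  3.9925] M [ 2.3994  1.7994 -0.0827] sd 0.018672491601131647 open 0.013899776206580056 29.99362188577652
```

Scaled: 0.12 cm / 75 = 0.0016, 0.05 cm / 75 = 0.0007, 20 degrees / 360 = 0.0556.

Emit:
send_rows(plan=[[[0,0.0016,0.0007,0,0,0],[0,0.0016,0.0007,0,0,0],[0,0.0016,0.0007,0,0,0.0139],[0,0.0016,0.0007,0,0,0.0278],[0,0.0016,0.0007,0,0,0.0417],[0,0.0016,0.0007,0,0,0.0556],[0,0.0016,0.0007,0,0,0.0556],[0,0.0016,0.0007,0,0,0.0556]]])

```text
clock: 5.67
tool_pos: [0.5306, 0.0116, 0.0933]
orientation: [-180.0, -0.1, -161.7]
force: [-2.2, 0.2, 6.2]
opening: 0.0136
gripper_force: 30.0
```

```bash
python3 -c "
from h import *
mean()"
```

```text
t 5.8667 pos [0.5306 0.0116 0.0933] yaw -161.6323266874764 F [-2.2539  0.2967  6.1335] M [ 0.1153  0.8854 -0.0765] sd 0.014638524877211971 open 0.013782348143005071 29.994812965393066
```

Scaled: -0.08 cm / 75 = -0.0011, 0.03 cm / 75 = 0.0004, 24 degrees / 360 = 0.0667.

Emit:
send_rows(plan=[[[0.0004,0,-0.0011,0,0,0.0139],[0.0004,0,-0.0011,0,0,0.0278],[0.0004,0,-0.0011,0,0,0.0417],[0.0004,0,-0.0011,0,0,0.0556],[0.0004,0,-0.0011,0,0,0.0667],[0.0004,0,-0.0011,0,0,0.0667],[0.0004,0,-0.0011,0,0,0.0667]]])

```text
clock: 6.5
tool_pos: [0.5305, 0.0115, 0.0934]
orientation: [-179.9, -0.1, 174.4]
force: [3.8, -1.6, -3.7]
opening: 0.0138
gripper_force: 30.0
```

```bash
python3 -c "
from h import *
mean()"
```

```text
t 6.7 pos [0.5305 0.0115 0.0934] yaw 174.41621974940227 F [ 3.7782 -1.5311 -5.4775] M [-0.6277 -1.3816 -0.0024] sd 0.03716564778575718 open 0.013866004759289244 29.992419004440308
```

Scaled: -0.05 cm / 75 = -0.0007, -0.01 cm / 75 = -0.0001, 4 degrees / 360 = 0.0111.

Emit:
send_rows(plan=[[[-0.0007,-0.0001,0.0007,0,0,0.0056],[-0.0007,-0.0001,0.0007,0,0,0.0111],[-0.0007,-0.0001,0.0007,0,0,0.0111],[-0.0007,-0.0001,0.0007,0,0,0.0111]]])

```text
clock: 7.08
tool_pos: [0.5305, 0.0115, 0.0934]
orientation: [-179.9, -0.1, 170.4]
force: [-0.5, 0.8, 1.1]
opening: 0.0136
gripper_force: 30.0
```

```bash
python3 -c "
from h import *
mean()"
```

```text
t 7.2833 pos [0.5305 0.0115 0.0934] yaw 170.34185856521978 F [-0.8328  0.7524  1.6562] M [ 0.1961  0.3462 -0.0522] sd 0.02136933646098489 open 0.013784716475855139 29.993370473384857
```

Scaled: 2 degrees / 360 = 0.0056.

Emit:
send_rows(plan=[[[0,0,0,0,0,0.0028],[0,0,0,0,0,0.0056],[0,0,0,0,0,0.0056],[0,0,0,0,0,0.0056]]])

```text
clock: 7.67
tool_pos: [0.5306, 0.0115, 0.0934]
orientation: [-179.9, -0.1, 168.2]
force: [-3.2, 1.7, 5.7]
opening: 0.0141
gripper_force: 30.0
```

```bash
python3 -c "
from h import *
mean()"
```

```text
t 7.8667 pos [0.5306 0.0115 0.0933] yaw 168.23239808874703 F [-2.9502  1.7251  5.7915] M [ 0.5225  1.1905 -0.0584] sd 0.013465698643151969 open 0.013898881382855315 29.994528651237488
```

Scaled: -0.06 cm / 75 = -0.0008, 0.03 cm / 75 = 0.0004, 2 degrees / 360 = 0.0056.

Emit:
send_rows(plan=[[[0.0004,-0.0001,-0.0008,0,0,0.0028],[0.0004,-0.0001,-0.0008,0,0,0.0056],[0.0004,-0.0001,-0.0008,0,0,0.0056],[0.0004,-0.0001,-0.0008,0,0,0.0056]]])

```text
clock: 8.25
tool_pos: [0.5305, 0.0114, 0.0934]
orientation: [-179.9, -0.1, 166.2]
force: [1.5, 0.7, -5.0]
opening: 0.0141
gripper_force: 30.0
```

```bash
python3 -c "
from h import *
mean()"
```

```text
t 8.45 pos [0.5305 0.0114 0.0934] yaw 166.2536597313189 F [ 2.4857  0.6719 -5.9963] M [ 0.2726 -0.8263 -0.0624] sd 0.04545246447221677 open 0.013826829430364253 29.989788830280304
```

Scaled: 0.03 cm / 75 = 0.0004, -0.02 cm / 75 = -0.0003, 2 degrees / 360 = 0.0056.

Emit:
send_rows(plan=[[[-0.0003,0,0.0004,0,0,0.0028],[-0.0003,0,0.0004,0,0,0.0056],[-0.0003,0,0.0004,0,0,0.0056],[-0.0003,0,0.0004,0,0,0.0056]]])

```text
clock: 8.83
tool_pos: [0.5305, 0.0114, 0.0934]
orientation: [-179.9, -0.1, 164.2]
force: [1.0, 2.0, -5.6]
opening: 0.0137
gripper_force: 30.0
```

```bash
python3 -c "
from h import *
mean()"
```

```text
t 9.0333 pos [0.5305 0.0114 0.0934] yaw 164.26196034399916 F [ 0.8323  2.2903 -4.766 ] M [ 0.8499 -0.3126 -0.0455] sd 0.015575116806761241 open 0.013697976855308778 29.989735543727875
```

Scaled: 0.02 cm / 75 = 0.0003, 2 degrees / 360 = 0.0056.

Emit:
send_rows(plan=[[[0,0.0003,0.0003,0,0,0.0028],[0,0.0003,0.0003,0,0,0.0056],[0,0.0003,0.0003,0,0,0.0056],[0,0.0003,0.0003,0,0,0.0056]]])

```text
clock: 9.42
tool_pos: [0.5305, 0.0114, 0.0934]
orientation: [-179.9, -0.1, 162.2]
force: [-1.1, 1.1, -2.0]
opening: 0.0139
gripper_force: 30.0
```

```bash
python3 -c "
from h import *
mean()"
```

```text
t 9.6167 pos [0.5306 0.0114 0.0934] yaw 162.2617308783192 F [-1.5765  1.1918 -0.2872] M [ 0.536   0.5821 -0.054 ] sd 0.023433657193093926 open 0.013819395120138406 29.99221032857895
```

Turn ≈ 1.44, no stop felt yet.

Scaled: 0.01 cm / 75 = 0.0001, 2 degrees / 360 = 0.0056.

Emit:
send_rows(plan=[[[0.0001,0.0001,0,0,0,0.0028],[0.0001,0.0001,0,0,0,0.0056],[0.0001,0.0001,0,0,0,0.0056],[0.0001,0.0001,0,0,0,0.0056]]])

```text
clock: 10.0
tool_pos: [0.5305, 0.0115, 0.0933]
orientation: [-179.9, -0.1, 160.3]
force: [-2.0, -1.0, 2.2]
opening: 0.0142
gripper_force: 30.0
```

```bash
python3 -c "
from h import *
mean()"
```

```text
t 10.2 pos [0.5306 0.0115 0.0934] yaw 160.26822089871916 F [-2.2265 -1.249   2.5045] M [-0.3501  0.8773  0.0548] sd 0.012725077329947338 open 0.013896042045850251 29.997044920921326
```

Scaled: 0.8 degrees / 360 = 0.0022.

Emit:
send_rows(plan=[[[0,0,0,0,0,0.0014],[0,0,0,0,0,0.0022],[0,0,0,0,0,0.0022],[0,0,0,0,0,0.0022]]])

```text
clock: 10.58
tool_pos: [0.5306, 0.0115, 0.0934]
orientation: [-179.9, -0.1, 159.5]
force: [-3.0, -3.3, 5.2]
opening: 0.0137
gripper_force: 30.0
```

```bash
python3 -c "
from h import *
mean()"
```

```text
t 10.7833 pos [0.5306 0.0115 0.0934] yaw 159.4688600755315 F [-3.6013 -2.8845  4.8928] M [-1.0161  1.1532  0.1487] sd 0.018282664883003386 open 0.013589504245878787 30.009164035320282
```

The stop was felt from about 1.47 rad. The moment rose about 0.20 N m over roughly 1.6°, which is light contact. Now I'm turning back toward green.

Scaled: -0.02 cm / 75 = -0.0003, -24 degrees / 360 = -0.0667.

Emit:
send_rows(plan=[[[0,0,-0.0003,0,0,-0.0167],[0,0,-0.0003,0,0,-0.0333],[0,0,-0.0003,0,0,-0.05],[0,0,-0.0003,0,0,-0.0667],[0,0,-0.0003,0,0,-0.0667],[0,0,-0.0003,0,0,-0.0667]]])

```text
clock: 11.33
tool_pos: [0.5306, 0.0116, 0.0934]
orientation: [-179.9, -0.1, -176.7]
force: [-2.7, -3.4, 3.0]
opening: 0.0137
gripper_force: 30.0
```

```bash
python3 -c "
from h import *
mean()"
```

```text
t 11.5333 pos [0.5306 0.0116 0.0934] yaw -176.70825403910325 F [-2.2017 -2.6352  2.5171] M [-1.0084  0.8382  0.0323] sd 0.05288362715363171 open 0.0138199696977786 29.996934235095978
```

Scaled: -0.03 cm / 75 = -0.0004, -0.02 cm / 75 = -0.0003, -27 degrees / 360 = -0.075.

Emit:
send_rows(plan=[[[0.0004,-0.0004,-0.0003,0,0,-0.0167],[0.0004,-0.0004,-0.0003,0,0,-0.0333],[0.0004,-0.0004,-0.0003,0,0,-0.05],[0.0004,-0.0004,-0.0003,0,0,-0.0639],[0.0004,-0.0004,-0.0003,0,0,-0.075],[0.0004,-0.0004,-0.0003,0,0,-0.075],[0.0004,-0.0004,-0.0003,0,0,-0.075]]])

```text
clock: 12.17
tool_pos: [0.5305, 0.0117, 0.0934]
orientation: [180.0, -0.1, -149.7]
force: [-0.3, -0.1, -1.7]
opening: 0.0137
gripper_force: 30.0
```

```bash
python3 -c "
from h import *
mean()"
```

```text
t 12.3667 pos [0.5305 0.0117 0.0934] yaw -149.67880824616992 F [-0.0285  0.421  -2.9443] M [0.1558 0.0217 0.0027] sd 0.015989894181626437 open 0.013807427654018262 29.994911313056946
```

Nulled forces; release and lift.

Emit:
send_rows(plan=[[[0,0,0,0,0,0],[0,0,0,0,0,0],[0,0,0,0,0,0],[0,0,0,0,0,0],[0,0,0,0,0,0],[0,0,0,0,0,0],[0,0,0,0,0,0],[0,0,0,0,0,0]]], fingers=0.7)

```text
clock: 13.08
tool_pos: [0.5304, 0.0113, 0.0937]
orientation: [-180.0, -0.1, -149.5]
force: [-0.5, 0.6, 0.3]
opening: 0.0595
gripper_force: 0.0
```

Scaled: -11 cm / 75 = -0.1467, -8 cm / 75 = -0.1067.

Emit:
send_rows(plan=[[[0,0,0,0,0,0],[0,0,0,0,0,0],[0,0,-0.0267,0,0,0],[0,0,-0.0667,0,0,0],[0,0,-0.1067,0,0,0],[0,0,-0.1467,0,0,0],[0,0,-0.1467,0,0,0],[0,0,-0.1467,0,0,0]]])

```text
clock: 13.75
tool_pos: [0.5315, 0.0118, 0.2056]
orientation: [-179.9, 0.1, -149.5]
force: [-0.5, 0.1, -0.8]
opening: 0.0611
gripper_force: 0.0
```

```bash
python3 -c "
from h import *
mean(2)
B=np.array([.5305,.0117])+[.0430,-.139]; print(B)
go([*B,.2],-149.7)"
```

```text
t 13.8 pos [0.531  0.0117 0.2048] yaw -149.53797461539824 F [-0.3885  0.2025 -0.4879] M [0.0212 0.056  0.0213] sd 0.002097653504445067 open 0.061243201614194366 0.0
[ 0.5735 -0.1273]
row cm [  3.2789 -14.1647   0.3185] rot [ 0.0149 -0.1224  0.1535]
```

Scaled: -14.16 cm / 75 = -0.1888, -12 cm / 75 = -0.16.

Emit:
send_rows(plan=[[[0.012,-0.0533,0.004,0,0,0],[0.024,-0.1067,0.004,0,0,0],[0.036,-0.16,0.004,0,0,0],[0.0437,-0.1888,0.004,0,0,0],[0.0437,-0.1888,0.004,0,0,0],[0.0437,-0.1888,0.004,0,0,0],[0.0437,-0.1888,0.004,0,0,0],[0.0437,-0.1888,0.004,0,0,0]]], fingers=0)

```text
clock: 14.52
tool_pos: [0.5735, -0.1265, 0.2001]
orientation: [180.0, -0.2, -149.5]
force: [0.4, 1.2, 0.6]
opening: 0.0136
gripper_force: 0.0
```

```bash
python3 -c "
from h import *
mean(2)
t=ctrl.snapshot('top');cv2.imwrite('pics/t2.png',cv2.resize(t['img'][130:280,220:420,::-1],(800,600),interpolation=cv2.INTER_CUBIC))
B=np.array([.5305,.0117])+[.0430,-.139]
go([*B,.1],-149.7)"
```

```text
t 14.5667 pos [ 0.5736 -0.1264  0.2002] yaw -149.48166643843442 F [0.3667 0.5689 0.3707] M [0.0554 0.033  0.0007] sd 0.015565930052005046 open 0.011599924938643433 0.0
row cm [ 0.0714 -0.0634 10.0837] rot [-0.0136 -0.0892  0.2461]
```

View pics/t2.png

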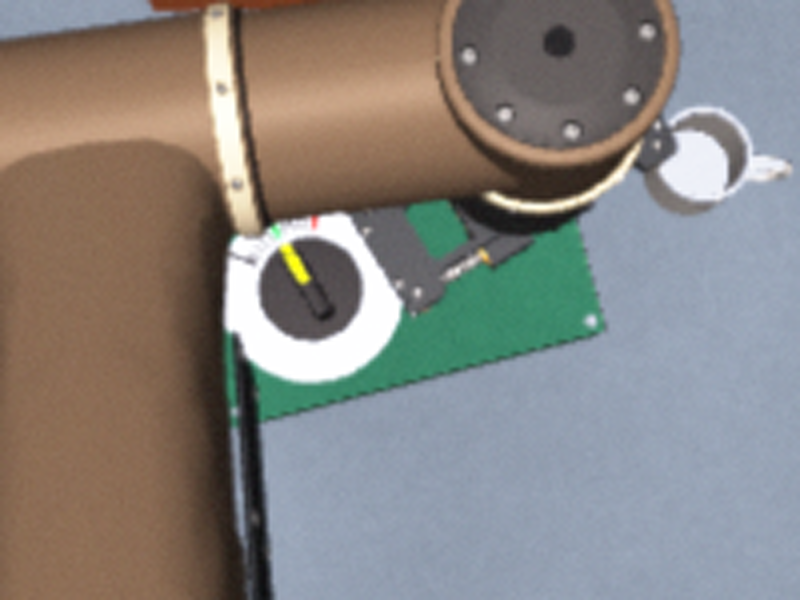

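The crop shows the pointer at (295,262) in line with the green mark at (277,232). Now I'll quantify it.

```bash
python3 -c "
from h import *
for i in range(2):
  o,im=marks()
  for k in o: print(k,o[k])
"
```

```text
green (np.float64(29.988288058510495), np.int64(640))
red (np.float64(7.068337436702509), np.int64(2144))
zero (np.float64(63.54280546321484), np.int64(7))
ptr0.123 [(np.float64(30.12354948123845), np.float64(16.22086642795427), np.int64(5595)), (np.float64(30.388371409609924), np.float64(11.608494744589915), np.int64(3875))]
line0.123 (array([ 0.8688,  0.4951, 14.0302,  8.1407], dtype=float32), np.float32(29.678667), array([14.0302,  8.1407]), np.float64(0.25), np.float64(32.67453136618795))
ptr0.084 [(np.float64(31.579975742166496), np.float64(21.342193440727147), np.int64(5982)), (np.float64(32.676667834798515), np.float64(13.827815999051424), np.int64(3060))]
line0.084 (array([ 0.8688,  0.4951, 18.1816, 11.1767], dtype=float32), np.float32(29.677818), array([18.1816, 11.1767]), np.float64(4.716990566028302), np.float64(38.4252521136817))
green (np.float64(29.94876530477685), np.int64(642))
red (np.float64(7.16778473838773), np.int64(1847))
zero (np.float64(63.560413316094795), np.int64(20))
ptr0.123 [(np.float64(30.13559839769162), np.float64(16.21441085993789), np.int64(5587)), (np.float64(30.41148955596655), np.float64(11.578124087445385), np.int64(3863))]
line0.123 (array([ 0.8696,  0.4938, 14.0229,  8.1404], dtype=float32), np.float32(29.590113), array([14.0229,  8.1404]), np.float64(0.0), np.float64(32.67453136618795))
ptr0.084 [(np.float64(31.597488504271222), np.float64(21.325599009200886), np.int64(5985)), (np.float64(32.74998974653922), np.float64(13.77821652496012), np.int64(3059))]
line0.084 (array([ 0.8691,  0.4947, 18.1641, 11.1735], dtype=float32), np.float32(29.648262), array([18.1641, 11.1735]), np.float64(4.589389937671455), np.float64(38.4252521136817))
```

The pointer is at about 30° and green at about 30.1°, so the knob is on 5 minutes. Descending to the button.

Scaled: 10 cm / 75 = 0.1333, -0.07 cm / 75 = -0.0009.

Emit:
send_rows(plan=[[[0,-0.0009,0.04,0,0,0],[0,-0.0009,0.08,0,0,0],[0,-0.0009,0.12,0,0,0],[0,-0.0009,0.1333,0,0,0],[0,-0.0009,0.1333,0,0,0],[0,-0.0009,0.1333,0,0,0]]])

```text
clock: 15.27
tool_pos: [0.5747, -0.1279, 0.1015]
orientation: [-180.0, -0.1, -149.5]
force: [-0.0, 0.4, 0.2]
opening: 0.0001
gripper_force: 0.0
```

```bash
python3 -c "
from h import *
mean(2)
s=ctrl.snapshot('scene');cv2.imwrite('pics/s2.png',cv2.resize(s['img'][140:260,260:420,::-1],(800,600),interpolation=cv2.INTER_CUBIC))"
```

```text
t 15.3167 pos [ 0.5751 -0.1279  0.1019] yaw -149.48961604619436 F [ 0.0533 -0.3553  0.3633] M [ 0.0424 -0.0209  0.0119] sd 0.0015159246339558376 open 3.6470047471729545e-05 0.0
```

View pics/s2.png

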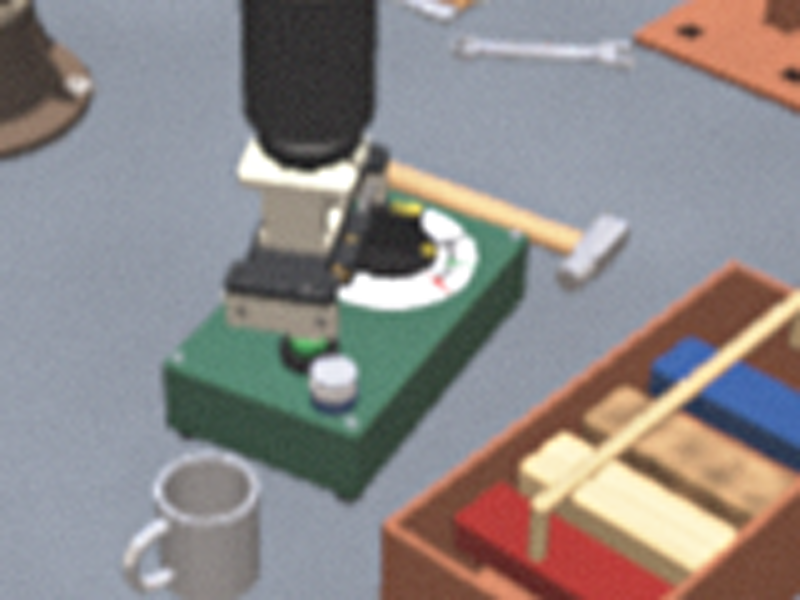

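The scene crop shows the shut fingertips just above the green button (310,343), clear of the tin (333,383) and the knob.

Scaled: 0.8 cm / 75 = 0.0107, 0.5 cm / 75 = 0.0067.

Emit:
send_rows(plan=[[[0,0,0.0067,0,0,0],[0,0,0.0107,0,0,0],[0,0,0.0107,0,0,0],[0,0,0.0107,0,0,0]]])

```text
clock: 15.75
tool_pos: [0.5753, -0.1279, 0.0936]
orientation: [-179.9, 0.0, -149.5]
force: [1.4, 1.0, 3.7]
opening: -0.0001
gripper_force: 1.8
```

Scaled: 0.2 cm / 75 = 0.0027.

Emit:
send_rows(plan=[[[0,0,0.0027,0,0,0],[0,0,0.0027,0,0,0],[0,0,0.0027,0,0,0]]])

```text
clock: 16.0
tool_pos: [0.5752, -0.1279, 0.0914]
orientation: [-179.9, -0.0, -149.5]
force: [3.5, 0.3, 4.4]
opening: 0.0004
gripper_force: 2.4
```

Scaled: 0.2 cm / 75 = 0.0027.

Emit:
send_rows(plan=[[[0,0,0.0027,0,0,0],[0,0,0.0027,0,0,0],[0,0,0.0027,0,0,0]]])

```text
clock: 16.25
tool_pos: [0.5754, -0.1279, 0.091]
orientation: [-179.9, 0.0, -149.5]
force: [-1.3, 3.6, 19.1]
opening: 0.0004
gripper_force: 9.3
```

Bottomed out at 19 N, so it's fully down. Lifting.

Scaled: -12 cm / 75 = -0.16, -8 cm / 75 = -0.1067.

Emit:
send_rows(plan=[[[0,0,-0.0067,0,0,0],[0,0,-0.02,0,0,0],[0,0,-0.0533,0,0,0],[0,0,-0.1067,0,0,0],[0,0,-0.16,0,0,0],[0,0,-0.16,0,0,0],[0,0,-0.16,0,0,0]]])

```text
clock: 16.83
tool_pos: [0.5748, -0.1279, 0.2113]
orientation: [-179.9, 0.1, -149.5]
force: [0.4, -0.5, -0.7]
opening: 0.0001
gripper_force: 0.0
```

Scaled: -16 cm / 75 = -0.2133, 14 cm / 75 = 0.1867.

Emit:
send_rows(plan=[[[0.0533,-0.0533,0,0,0,0],[0.1067,-0.1067,0,0,0,0],[0.16,-0.16,0,0,0,0],[0.1867,-0.2133,0,0,0,0],[0.1867,-0.2133,0,0,0,0],[0.1867,-0.2133,0,0,0,0],[0.1867,-0.2133,0,0,0,0],[0.1867,-0.2133,0,0,0,0]]])

```text
clock: 17.5
tool_pos: [0.5335, -0.3367, 0.2074]
orientation: [179.8, -0.2, -149.6]
force: [-0.1, 0.4, 0.3]
opening: 0.0003
gripper_force: 0.0
```

```bash
python3 -c "
from h import *
o,im=marks()
for k in o: print(k,o[k])
mean(2)
t=ctrl.snapshot('top');cv2.imwrite('pics/t3.png',cv2.resize(t['img'][130:280,220:420,::-1],(800,600),interpolation=cv2.INTER_CUBIC))"
```

```text
green (np.float64(30.227341378172827), np.int64(696))
red (np.float64(-3.2083711622794713), np.int64(769))
zero (np.float64(63.55359837078177), np.int64(18))
ptr0.123 [(np.float64(30.18251150893398), np.float64(16.234064371931055), np.int64(5605)), (np.float64(30.543947397348287), np.float64(11.61117053425499), np.int64(3878))]
line0.123 (array([ 0.8708,  0.4916, 14.0332,  8.1618], dtype=float32), np.float32(29.448776), array([14.0332,  8.1618]), np.float64(0.25), np.float64(32.67453136618795))
ptr0.084 [(np.float64(31.624339283188192), np.float64(21.368202769617206), np.int64(5999)), (np.float64(32.78558100273066), np.float64(13.833926225300221), np.int64(3064))]
line0.084 (array([ 0.8703,  0.4926, 18.1951, 11.2044], dtype=float32), np.float32(29.508638), array([18.1951, 11.2044]), np.float64(4.650268809434569), np.float64(38.4252521136817))
t 17.6 pos [ 0.5342 -0.3358  0.2081] yaw -149.53432252438273 F [-0.1163  0.2727  0.2086] M [ 0.0672  0.0262 -0.0096] sd 0.009572252282322407 open 0.0003652514780397545 0.0
```

View pics/t3.png

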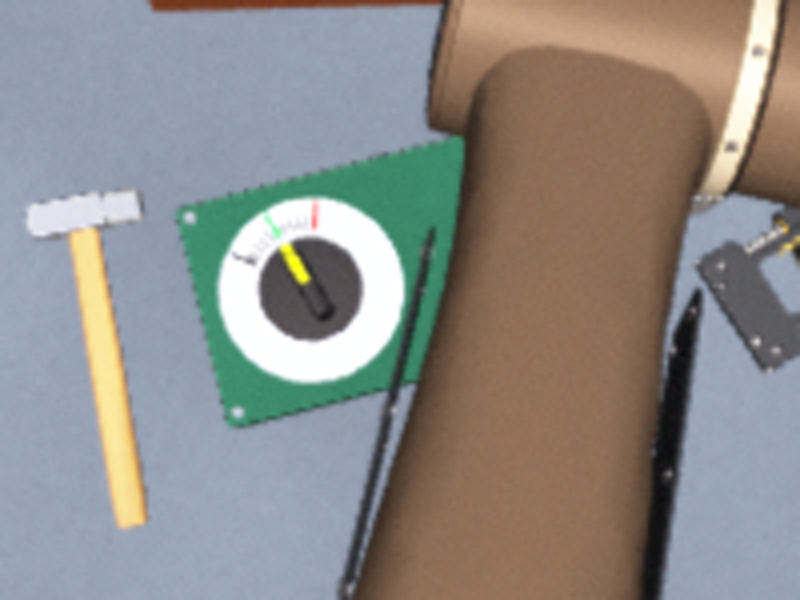

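The pointer (290,260) lines up with the green mark (273,228), about 29.5–30.2° against 30.2°. The robot is clear of everything, so I'm handing in.

```bash
python3 -c "
from plant import ctrl
print(ctrl.close_job())"
```

```text
the job is handed in; nothing more can be done
None
```

The job is handed in at about 18 s: I turned the knob lightly against its end stop (about 0.2 N m), set it back to the green 5-minute mark (within about 1° by camera), then pressed the start button to the bottom and released it; no verdict was returned.

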